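# Release the cartons, file the retain samples

### The job

Pull the cabinet's drawer right out to its stop, take out every copper carton and stack them flat in one square column on the white plate, each centred on the plate and lying the same way as it. Put the two cream jars that stand loose on the bench upright on the floor of the emptied drawer, and leave the drawer fully shut. Leave the gauge and the two bottles where they are.

Things in the scene. Friction and masses are not known exactly. Their poses are not given: they have to be found in the camera images.
- drawer (a joint): how far the drawer is out, in m: 0 is fully shut, 0.145 is out against its stop; it slides straight out of the cabinet towards the robot, along the -x axis of point drawer_in. Starts shut or up to 12 mm ajar
- drawer_handle (a point): middle of the dark bar handle on the drawer: 11 mm thick, 120 mm long along y, on two posts at y = 55 and -55 mm, 40 mm in front of the drawer's aluminium front, 75 mm above the bench. Axes of the drawer and cabinet: x into the cabinet, z up. The low grey cabinet is 240 mm deep, 450 mm wide, 105 mm high; the drawer front's top edge is 95 mm up
- drawer_in (a point): centre of the drawer's inner floor, 18 mm above the bench; axes as drawer_handle. Inside 163 mm (x) by 410 mm (y), white walls 39 mm high, the front 77 mm above this floor. With the drawer at its stop, all in front of x = +57 mm is clear of the cabinet roof; the headroom under the roof is 75 mm
- plate_top (a point): centre of the top face of the fixed white stacking plate, 104 mm (its x) by 76 mm (its y) and 10 mm thick, lying on the bench to the robot's left; z up
- carton0: closed copper-coloured carton, 84 mm (its x) by 56 mm (its y) by 50 mm high, about 0.16 kg, origin at the centre of its underside, z up; all cartons are alike. Starts flat inside the drawer, length pointing into the cabinet, in a row with some 40 mm between neighbours; three or all four are present
- carton1: closed copper-coloured carton, 84 mm (its x) by 56 mm (its y) by 50 mm high, about 0.16 kg, origin at the centre of its underside, z up; all cartons are alike. Starts flat inside the drawer, length pointing into the cabinet, in a row with some 40 mm between neighbours; three or all four are present
- carton2: closed copper-coloured carton, 84 mm (its x) by 56 mm (its y) by 50 mm high, about 0.16 kg, origin at the centre of its underside, z up; all cartons are alike. Starts flat inside the drawer, length pointing into the cabinet, in a row with some 40 mm between neighbours; three or all four are present
- carton3: closed copper-coloured carton, 84 mm (its x) by 56 mm (its y) by 50 mm high, about 0.16 kg, origin at the centre of its underside, z up; all cartons are alike. Starts flat inside the drawer, length pointing into the cabinet, in a row with some 40 mm between neighbours; three or all four are present
- jar0: closed squat cream jar, white with a metal lid, 58 mm in diameter and 55 mm high, about 0.18 kg, origin at the centre of its underside, z up; both jars are alike. Starts upright on the bench to the robot's right, beside the cabinet
- jar1: closed squat cream jar, white with a metal lid, 58 mm in diameter and 55 mm high, about 0.18 kg, origin at the centre of its underside, z up; both jars are alike. Starts upright on the bench to the robot's right, beside the cabinet
- meter: bystander: white handheld gauge lying flat on top of the cabinet, 100 x 170 x 36 mm, origin at the centre of its underside
- lotion: bystander: white lotion bottle with a metal cap, 54 mm across, 150 mm high, origin at the centre of its underside
- pump: bystander: silver pump dispenser with a clear cap, 52 mm across, 135 mm high, origin at the centre of its underside

How it is judged:
By the outcome, as a careful person would: the job done as asked, in the order asked, and still so for the second after the job is handed in, with the robot touching nothing.
Of carton0, carton1, carton2, carton3 only 3 to 4 are there at a start; the rules pass over those that are not, and their reading is None.
At some moment in a run one of jar0, jar1 may be knocked a few centimetres aside while the robot is not near it.
It also fails if it takes over 192 s, if anything falls off the work surface, if the arm or the gripper's body presses on something with over 40 N, if the wrist force passes 120 N, or if a joint passes its speed limit or range.

### The arm

A 6-joint arm with a two-finger parallel gripper is mounted at the origin on the work surface. World frame = base frame: x ahead of the robot, y to its left, z up, the work surface at z = 0. Lengths are in m, angles in rad, forces in N, time in s.
With the tool pointing down it reaches from about 0.275 to 0.825 m from the base axis. Payload 4.9 kg.
Tool frame: the origin (TCP) lies midway between the tips of the shut fingers; the grasp point (between the pads) lies 19 mm behind it (bot.grip_depth is the distance from the TCP to the grasp point, in m); z points along the fingers, y is the line along which they close (so a half turn about z gives the same grasp; the last joint's range is limited). The gripper opens to 85 mm and grips with 20 to 120 N. Pads are 22 mm wide; open, the fingers measure 114 mm over their backs; the gripper's body (76 mm by 85 mm) begins 54 mm behind the grasp point. The pads swing forward as they close: fully open they stand 13 mm farther back than shut.
Start: joints at [1.075, 0.326, -0.193, 1.052, 0, 1.437], TCP at [0.195, 0.514, 0.231] pointing down, gripper open.
Joint ranges: [-2.65, 2.65], [-0.97, 1.79], [-1.3, 1.35], [-1.93, 2.1], [-1.47, 1.37], [-3.14, 3.14]. Speed limits (rad/s): [2.57, 2.57, 3.14, 3.14, 3.14, 3.14].

### API

Orientations are given as a unit quaternion [w, x, y, z].
In Python, from cell import bot gives the robot as it stands. Calls block until the motion is done:
- bot.move_pose(position, orientation): joint-space move of the TCP to a pose.
- bot.move_linear(position, speed=0.15, rotation=None, until_force=None): straight line of the TCP; rotation=None keeps the orientation; speed is the mean speed in m/s. With until_force (N) it stops when the force on the tool has changed by that much, and returns True; else False.
- bot.goto_joints(angles): joint-space move.
- bot.set_gripper(opening, grasp_force=None): opening from 0.0 (shut) to 1.0 (fully open); grasp_force is the grip in N (None keeps the last); returns when the fingers have stopped.
- bot.wait(seconds).
- bot.solve_ik(position, orientation): joint angles nearest the present ones, or None.
- bot.camera(name): name is "scene" or "top"; returns the picture (420x560x3 uint8, red, green, blue); there is no depth.
- bot.calibration(name): a dict with "mtx" (3x3 intrinsics, pixels), "k1" (the pictures are not rectified: a ray, as slopes to the right and down, at radius r is drawn at 1 + k1 r^2 times it, then the intrinsics apply), "extrinsics" (4x4, takes a point from world to camera coordinates). Camera axes: x right, y down, z forward; pixel columns grow to the right and rows downward; lengths in m; the calibration is good to about 2 mm. A picture is of the moment at which its call begins. calibration takes no time and is no camera call.
A pose or a line that the arm cannot do raises bot.PlanningError and nothing moves.
- bot.close_job(): hands the job in; it is judged then, once.
Trained networks look in the newest picture that a camera, given by its name, has taken for a name from the list of things; names that differ only in an ending like _2 or _b are one class to them, and where a whole thing is asked for, a point or a joint stands for the part that bears it (a point fixed in the world has none). Each returns a list of dicts, best first, with "confidence" (0 to 1); they miss things now and then, are a little off and sometimes report something else, mostly with a low value. They report only what shows in the picture. A call takes as long as a camera call.
- bot.search_frame(camera, thing): "bbox" ([left, top, width, height] in pixels, round what is visible of it).
Readings, each from a call of its own:
- bot.read_clock(): time.
- bot.read_joint_positions(): joint angles.
- bot.read_joint_vel(): joint speeds.
- bot.read_joint_efforts(): joint torques, N m.
- bot.read_position(): TCP position.
- bot.read_tool_rot(): TCP orientation.
- bot.read_ft_force(): force on the tool from outside, world axes, zero at the start.
- bot.read_moment(): the same for the moment, N m.
- bot.read_gripper_width(): opening from 0.0 (shut) to 1.0 (fully open).
- bot.read_finger_force(): force on a finger pad.
Only numpy, scipy, OpenCV 4.12 (cv2) and the standard library are available. Lean on these libraries where they do the work, as an engineer would, in place of code of your own. Each camera call takes 0.05 s, during which the arm holds its last target. There are 200 camera calls.

## Working session

There is one attempt and no reset: what is moved stays moved. The work goes in short steps, each a Python script; the robot and the scene stay as the last script left them, time stands still between calls to the robot, and variables do not carry over. Pictures are saved under pics/ and viewed, at most 14 in all, crops included, and the job is handed in when it is done.

```bash
ls; mkdir -p pics; python3 - <<'E'
from cell import bot
import cv2,numpy as np
for n in("scene","top"):
    im=bot.camera(n); cv2.imwrite(f"pics/{n}0.png",im[:,:,::-1])
    c=bot.calibration(n); print(n,np.round(c["mtx"],1).tolist(),c["k1"],np.round(c["extrinsics"],3).tolist())
    for t in("drawer_handle","drawer","plate_top","carton0","jar0","meter","lotion","pump"):
        print(t,[(np.round(d["bbox"]).tolist(),round(d["confidence"],2)) for d in bot.search_frame(n,t)])
print(bot.read_clock(),bot.read_tool_rot())
E
```

```text
pics
scene [[427.2, 0.0, 286.3], [0.0, 427.2, 212.3], [0.0, 0.0, 1.0]] -0.07690097322334334 [[-0.32, 0.947, 0.016, 0.166], [0.742, 0.261, -0.618, -0.421], [-0.589, -0.186, -0.786, 1.83], [0.0, 0.0, 0.0, 1.0]]
drawer_handle [([206.0, 190.0, 131.0, 37.0], 0.58)]
drawer [([211.0, 194.0, 124.0, 34.0], 0.61)]
plate_top [([373.0, 214.0, 31.0, 30.0], 0.86), ([211.0, 194.0, 124.0, 35.0], 0.38)]
carton0 []
jar0 [([175.0, 175.0, 17.0, 24.0], 0.8), ([197.0, 149.0, 15.0, 21.0], 0.72), ([231.0, 222.0, 63.0, 42.0], 0.25)]
meter [([232.0, 223.0, 60.0, 41.0], 0.85), ([406.0, 229.0, 22.0, 37.0], 0.56)]
lotion [([406.0, 230.0, 23.0, 36.0], 0.67), ([232.0, 222.0, 63.0, 43.0], 0.52)]
pump [([358.0, 244.0, 17.0, 32.0], 0.87)]
top [[406.0, 0.0, 279.0], [0.0, 406.0, 209.9], [0.0, 0.0, 1.0]] 0.018343913119463845 [[0.01, -1.0, 0.021, 0.029], [-0.993, -0.012, -0.116, 0.635], [0.116, -0.02, -0.993, 1.177], [0.0, 0.0, 0.0, 1.0]]
drawer_handle [([222.0, 203.0, 153.0, 27.0], 0.77)]
drawer [([220.0, 202.0, 156.0, 26.0], 0.97)]
plate_top [([154.0, 231.0, 33.0, 32.0], 0.77), ([256.0, 135.0, 68.0, 42.0], 0.23)]
carton0 []
jar0 [([400.0, 266.0, 21.0, 18.0], 0.94), ([402.0, 215.0, 24.0, 22.0], 0.81)]
meter [([256.0, 134.0, 68.0, 39.0], 0.79)]
lotion [([114.0, 204.0, 34.0, 24.0], 0.86)]
pump [([174.0, 173.0, 24.0, 25.0], 0.57), ([398.0, 267.0, 23.0, 19.0], 0.39)]
0.9 [1.11691257e-05 1.79924392e-01 9.83680442e-01 1.54567735e-05]
```

View pics/scene0.png

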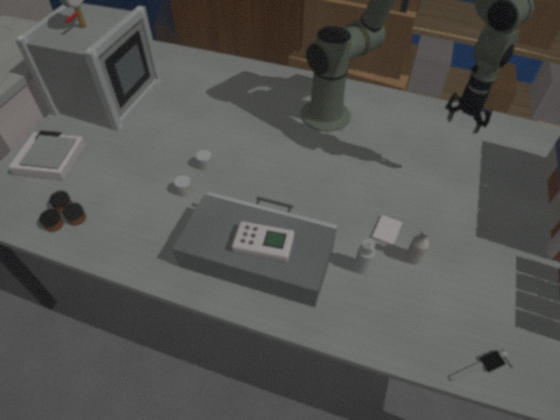

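View pics/top0.png

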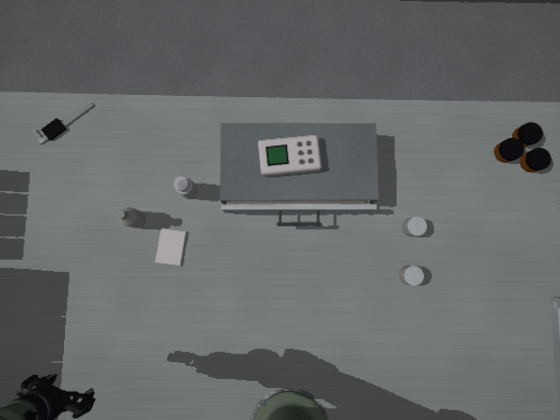

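The scene view shows the cabinet with its handle at about (274,204), the plate at (388,229), the jars at (182,186) and (203,160), and the bottles at (365,258) and (419,248). In the top view the handle is at (299,222), the plate at (171,247), and the jars at (416,227) and (414,275).

```bash
cat > h.py <<'E'
import numpy as np,cv2
from scipy.optimize import least_squares
from cell import bot
C={n:bot.calibration(n) for n in("scene","top")}
def ray(n,px):
    c=C[n];E=np.array(c["extrinsics"]);p=cv2.undistortPoints(np.float64(px).reshape(-1,1,2),np.array(c["mtx"]),np.array([c["k1"],0,0,0.]))[:,0]
    d=np.c_[p,np.ones(len(p))]@E[:3,:3]; return -E[:3,:3].T@E[:3,3],d
def onz(n,px,z):
    o,d=ray(n,px); return o+d*((z-o[2])/d[:,2])[:,None]
def proj(n,P):
    c=C[n];E=np.array(c["extrinsics"]);return cv2.projectPoints(np.float64(P).reshape(-1,1,3),cv2.Rodrigues(E[:3,:3])[0],E[:3,3],np.array(c["mtx"]),np.array([c["k1"],0,0,0.]))[0][:,0]
def tri(pa,pb):
    """point from pixels in scene and top; returns point, gap"""
    (a,u),(b,v)=ray("scene",pa),ray("top",pb);u,v=u[0],v[0]
    s=np.linalg.lstsq(np.c_[u,-v],b-a,rcond=None)[0];p,q=a+u*s[0],b+v*s[1]
    return (p+q)/2,np.linalg.norm(p-q)
def blob(n,im,box,thr,pad=5):
    """largest bright blob in box -> contour px"""
    x,y,w,h=[int(v) for v in box];x-=pad;y-=pad;w+=2*pad;h+=2*pad
    g=cv2.resize(im[y:y+h,x:x+w].max(2),None,fx=4,fy=4,interpolation=cv2.INTER_CUBIC)
    m=(g>thr).astype(np.uint8);k=cv2.findContours(m,cv2.RETR_EXTERNAL,cv2.CHAIN_APPROX_NONE)[0]
    k=max(k,key=cv2.contourArea)[:,0];return (k+.5)/4-.5+[x,y]
E
cat > a.py <<'E'
from h import *
I={n:cv2.imread(f"pics/{n}0.png")[:,:,::-1] for n in C}
t=I["top"]; s=I["scene"]
print("plate/bench vals",t[247,171],t[225,165],s[229,388],s[215,410],"jar",t[275,414],t[255,414],s[186,182],s[160,203])
a=cv2.resize(t[190:275,150:320],None,fx=4.7,fy=4.7,interpolation=cv2.INTER_CUBIC)[:,:,::-1]
cv2.imwrite("pics/ct.png",np.clip(a.astype(float)*1.5,0,255))
b=cv2.resize(s[180:310,170:410],None,fx=3.3,fy=3.3,interpolation=cv2.INTER_CUBIC)[:,:,::-1]
cv2.imwrite("pics/cs.png",np.clip(b.astype(float)*1.3,0,255))
E
python3 a.py
```

```text
plate/bench vals [169 165 167] [74 76 76] [146 143 142] [108 110 106] jar [146 150 152] [117 121 119] [124 124 125] [116 118 116][ WARN:0@0.592] global loadsave.cpp:1063 imwrite_ Unsupported depth image for selected encoder is fallbacked to CV_8U.
```

View pics/ct.png

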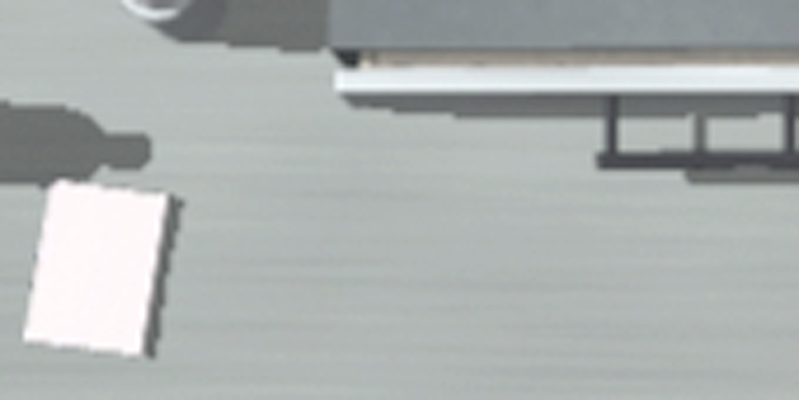

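View pics/cs.png

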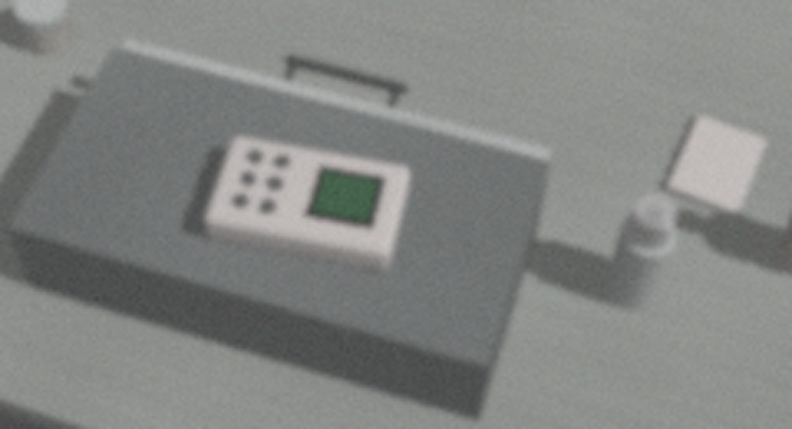

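The enlarged top view shows the whole plate with corners near (161,228), (186,231), (180,265) and (155,262). The dark bar runs along row 224 from column 277 to about 321, and the drawer looks ajar by about a centimetre. The enlarged scene view shows the bar ends at (257,198) and (293,207), with the bright drawer front edge behind it.

```bash
cat > b.py <<'E'
from h import *
I={n:cv2.imread(f"pics/{n}0.png")[:,:,::-1] for n in C}
def quad(n,box,thr):
    k=blob(n,I[n],box,thr).astype(np.float32); return k,cv2.boxPoints(cv2.minAreaRect(k))
# plate: fit x,y,z,yaw of 104x76 rect to contours in both views
ks={"top":quad("top",[154,231,33,32],125)[0],"scene":quad("scene",[373,214,31,30],127)[0]}
def corners(p,l=.104,w=.076):
    c,s=np.cos(p[3]),np.sin(p[3]);q=np.array([[1,1],[1,-1],[-1,-1],[-1,1]])*[l/2,w/2]
    return np.c_[q@np.array([[c,s],[-s,c]])+p[:2],np.full(4,p[2])]
def res(p,ns=("top","scene")):
    r=[]
    for n in ns:
        Q=proj(n,corners(p)).astype(np.float32)
        r+=[cv2.pointPolygonTest(Q.reshape(-1,1,2),(float(a),float(b)),True) for a,b in ks[n]]
    return np.array(r)
p0=onz("top",[[170.5,246.8]],.01)[0]
for yaw in(.2,-.2):
    f=least_squares(res,[*p0,yaw],x_scale=[.01,.01,.01,.1],diff_step=1e-3,loss="soft_l1");print("plate",np.round(f.x,4),f.cost,np.sqrt(np.mean(f.fun**2)))
for n in ks: print(n,cv2.contourArea(ks[n].astype(np.float32)))
# front top edge strip (bright) in both, and handle (dark)
t,s=I["top"].max(2),I["scene"].max(2)
print("col strip top", t[196:232,299]); print("post col", t[200:232,280]); print("bar row",t[224,270:328])
print("strip",[ (x,np.argmax(t[198:214,x])+198,t[198:214,x].max()) for x in range(216,384,12)])
E
python3 b.py
```

```text
plate [ 0.523   0.3635  0.0098 -0.121 ] 47.755578830007614 0.36193309149108166
plate [ 0.523   0.3635  0.0098 -0.121 ] 47.75605269184824 0.36192209389003643
top 895.59375
scene 517.09375
col strip top [104 104 103  95  85  92  98 118 151 161 158 159 157 112  71  71  73  76
  76  75  77  76  76  76  75  67  56  55  54  52  68  77  76 108 125 125]
post col [ 77  88  99 110 143 156 154 156 156 113  57  51  51  53  52  52  53  52
  53  53  53  53  50  55  55  57 107 126 124 122 122 124]
bar row [127 127 127 126 125 126 106  72  57  53  55  56  55  56  54  55  54  53
  54  54  54  54  54  55  55  55  54  54  54  54  56  54  54  55  54  55
  54  55  55  54  55  54  54  54  54  55  54  56  54  55  49  78 114 126
 127 127 127 126]
strip [(216, np.int64(202), np.uint8(128)), (228, np.int64(208), np.uint8(163)), (240, np.int64(208), np.uint8(162)), (252, np.int64(208), np.uint8(160)), (264, np.int64(208), np.uint8(159)), (276, np.int64(207), np.uint8(156)), (288, np.int64(205), np.uint8(157)), (300, np.int64(205), np.uint8(161)), (312, np.int64(205), np.uint8(163)), (324, np.int64(205), np.uint8(158)), (336, np.int64(208), np.uint8(160)), (348, np.int64(207), np.uint8(157)), (360, np.int64(207), np.uint8(156)), (372, np.int64(207), np.uint8(155))]
```

```bash
cat > c.py <<'E'
from h import *
I={n:cv2.imread(f"pics/{n}0.png")[:,:,::-1] for n in C}
t,s=I["top"].max(2).astype(float),I["scene"].max(2).astype(float)
def edge(im,x,lo,hi): # strongest fall/rise along column, subpixel
    g=np.diff(im[lo:hi,x]);return g
# bar centre by dark centroid in top
xs=np.arange(284,316);r=np.arange(219,229)
cy=[]
for x in xs:
    w=np.clip(65-t[219:229,x],0,None); cy.append((w*r).sum()/w.sum())
cy=np.array(cy);f=np.polyfit(xs,cy,1);print("bar line",f,np.std(cy-np.polyval(f,xs)))
pt=[298.9,np.polyval(f,298.9)]
a=onz("top",[[280,np.polyval(f,280)],[318,np.polyval(f,318)]],.08);d=a[0]-a[1];print("bar yaw",np.arctan2(-d[0],d[1]),a)
# front strip outer edge
xe=[x for x in range(226,374) if not 274<x<324];ye=[]
for x in xe:
    c=t[203:214,x];i=np.where((c[:-1]>=110)&(c[1:]<110))[0][-1];ye.append(203+i+(c[i]-110)/(c[i]-c[i+1]))
f2=np.polyfit(xe,ye,1);print("edge",f2,np.std(ye-np.polyval(f2,xe)))
e=onz("top",[[226,np.polyval(f2,226)],[373,np.polyval(f2,373)]],.095);d=e[0]-e[1];print("front yaw",np.arctan2(-d[0],d[1]),e)
# strip end columns
print(t[206:209,216:226].mean(0),t[205:208,371:384].mean(0))
# scene bar
print(s[194:212,275].astype(int),s[198,250:265].astype(int))
for v in(201.5,202.5,203.5): print(v,tri([275.,v],pt))
for n in C:
  for dt,nm in((("jar0"),"j"),):pass
for n,bs in(("top",[[400,266,21,18],[402,215,24,22]]),("scene",[[197,149,15,21],[175,175,17,24]])):
  pass
jt=[[414,275.5],[416.5,227]]
print("jars",[onz("top",[p],.055)[0].round(4) for p in jt])
for ps,p in(([203,157],jt[0]),([182,183],jt[1])): print(tri(ps,p))
E
python3 c.py
```

```text
bar line [-6.11252766e-03  2.25694633e+02] 0.18207964206258712
bar yaw 0.018011454656675904 [[ 0.58898386  0.03358246  0.08      ]
 [ 0.59095281 -0.07572244  0.08      ]]
edge [-1.41876432e-03  2.09561872e+02] 0.05081475677665095
front yaw 0.014015740759551813 [[ 0.62789005  0.18755718  0.095     ]
 [ 0.63376236 -0.23139445  0.095     ]]
[125.66666667 125.33333333 125.66666667 125.33333333 125.66666667
 154.         167.66666667 161.66666667 161.66666667 161.33333333] [152.33333333 152.33333333 151.66666667 151.33333333 154.66666667
 130.66666667  71.33333333  75.33333333  88.66666667 103.33333333
 103.         103.         104.        ]
[113 113 111 113 111 106 100  81  69  71  87 105 113 115 117 128 132 129] [112 110 111 112 109 102  90  74  65  69  71  70  77  79  83]
201.5 (array([ 0.58970359, -0.01903443,  0.07730766]), np.float64(0.003877219221047256))
202.5 (array([ 0.59005265, -0.01916237,  0.07245277]), np.float64(0.004305441290891927))
203.5 (array([ 0.59040364, -0.01929091,  0.06757356]), np.float64(0.004735814895917622))
jars [array([ 0.4458, -0.3575,  0.055 ]), array([ 0.587 , -0.3691,  0.055 ])]
(array([ 0.44451735, -0.36027945,  0.03899448]), np.float64(0.005489216624863666))
(array([ 0.58788619, -0.37369681,  0.03736271]), np.float64(0.0033754396304477136))
```

```bash
cat >> h.py <<'E'
from scipy.spatial.transform import Rotation as R
def down(phi):
    """tool down, fingers closing along world direction phi"""
    y=np.array([np.cos(phi),np.sin(phi),0]);z=np.array([0,0,-1.]);q=R.from_matrix(np.c_[np.cross(y,z),y,z]).as_quat();return q[[3,0,1,2]]
def best(pos,phi):
    """of the two equal grasps the one with the smaller joint-6 travel"""
    q0=bot.read_joint_positions();o=[]
    for k in(0,np.pi):
        s=bot.solve_ik(pos,down(phi+k))
        if s is not None:o.append((np.abs(np.array(s)-q0).max()+ (10 if abs(s[5])>3 else 0),k))
    return down(phi+min(o)[1])
def find(n,thing,minc=.4):
    return [(np.round(d["bbox"]).tolist(),round(d["confidence"],2)) for d in bot.search_frame(n,thing) if d["confidence"]>minc]
YAW=.0145
U=np.array([np.cos(YAW),np.sin(YAW),0])
E
cat > d.py <<'E'
from h import *
print("pump",onz("top",[[183,184]],.135),"lotion",onz("top",[[127,214]],.15))
h=np.array([.590,-.0205,.075]);tcp=h-[0,0,.020]
up=tcp+[0,0,.12]
bot.set_gripper(.36,60)
bot.move_pose(up,best(up,YAW))
print("w",bot.read_gripper_width(),bot.read_position())
print("down hit",bot.move_linear(tcp,speed=.1,until_force=8),bot.read_position())
bot.set_gripper(0,60);print("grip",bot.read_gripper_width(),bot.read_finger_force())
p=np.array(bot.read_position())
hit=bot.move_linear(p-U*.165,speed=.06,until_force=25)
q=np.array(bot.read_position());print("pull",hit,q-p,bot.read_ft_force(),bot.read_gripper_width(),bot.read_clock())
E
python3 d.py
```

```text
pump [[0.69160392 0.30267317 0.135     ]] lotion [[0.60531286 0.4451777  0.15      ]]
w 0.36485305093985937 [ 0.58999075 -0.0195132   0.17513288]
down hit False [ 0.59061617 -0.02057082  0.05568057]
grip 0.10820727753303061 58.4627902507782
pull True [-1.35290486e-01 -2.35318053e-03  1.77077367e-05] [ 1.8240523   1.44337885 -1.71280376] 0.10294031523639056 7.525
```

```bash
cat > e.py <<'E'
from h import *
p=np.array(bot.read_position())
print(bot.move_linear(p-U*.012,speed=.02,until_force=35),np.array(bot.read_position())-p)
bot.set_gripper(.36)
p=np.array(bot.read_position());print(p)
bot.move_linear(p+[0,0,.14],speed=.2)
bot.goto_joints([1.075, 0.326, -0.193, 1.052, 0, 1.437])
for n in C:
    cv2.imwrite(f"pics/{n}1.png",bot.camera(n)[:,:,::-1])
    for t in("carton0","jar0","plate_top","drawer"):print(n,t,find(n,t,.3))
print(bot.read_clock())
E
python3 e.py
```

```text
True [ 2.66483769e-04  1.12865728e-05 -9.19587455e-06]
[ 0.45549248 -0.02300611  0.05585887]
scene carton0 [([306.0, 204.0, 23.0, 24.0], 0.81), ([224.0, 189.0, 24.0, 14.0], 0.79), ([278.0, 196.0, 23.0, 22.0], 0.66), ([253.0, 191.0, 22.0, 21.0], 0.53)]
scene jar0 [([196.0, 150.0, 13.0, 23.0], 0.79), ([174.0, 178.0, 17.0, 23.0], 0.56)]
scene plate_top [([374.0, 214.0, 26.0, 30.0], 0.67)]
scene drawer [([216.0, 169.0, 130.0, 60.0], 0.64)]
top carton0 [([270.0, 210.0, 20.0, 30.0], 0.95), ([333.0, 209.0, 26.0, 32.0], 0.91), ([302.0, 208.0, 19.0, 31.0], 0.77), ([237.0, 210.0, 23.0, 32.0], 0.6)]
top jar0 [([404.0, 216.0, 23.0, 21.0], 0.92), ([399.0, 269.0, 21.0, 14.0], 0.65), ([153.0, 226.0, 32.0, 39.0], 0.39)]
top plate_top [([153.0, 225.0, 35.0, 38.0], 0.62)]
top drawer [([220.0, 198.0, 160.0, 76.0], 0.75)]
11.8167
```

View pics/top1.png

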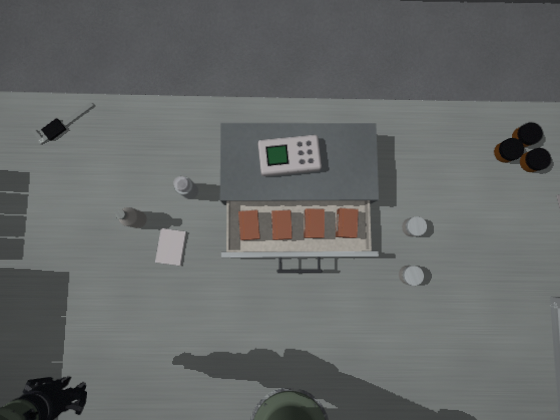

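View pics/scene1.png

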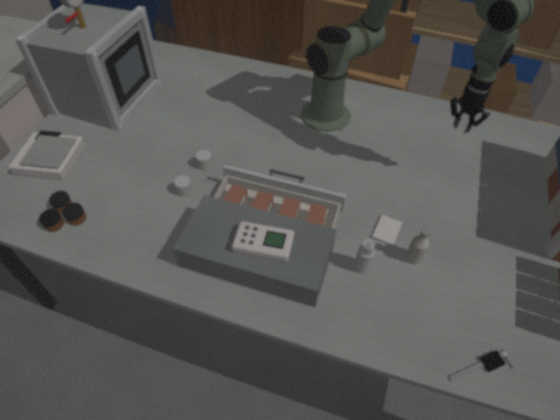

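All four cartons show in the opened drawer, at (250,225), (281,225), (314,223) and (348,223) in the top view. The plate, jars and bottles have not moved, and the drawer front is now at row 254.

```bash
cat >> h.py <<'E'
def copper(im):
    a=im.astype(float);return ((a[:,:,0]-a[:,:,2])>.3*a[:,:,0])&(a[:,:,0]>50)
def boxpts(p,z,L=.084,W=.056,H=.05):
    c,s=np.cos(p[2]),np.sin(p[2]);q=np.array([[1,1],[1,-1],[-1,-1],[-1,1]])*[L/2,W/2]@np.array([[c,s],[-s,c]])+p[:2]
    return np.r_[np.c_[q,np.full(4,z)],np.c_[q,np.full(4,z+H)]]
def contours(im,minA=150):
    a=im.astype(np.float32);r=a[:,:,0]-a[:,:,2]-.25*a[:,:,0]
    g=cv2.resize(r,None,fx=4,fy=4,interpolation=cv2.INTER_CUBIC)
    k=cv2.findContours((g>0).astype(np.uint8),cv2.RETR_EXTERNAL,cv2.CHAIN_APPROX_NONE)[0]
    return [(c[:,0]+.5)/4-.5 for c in k if cv2.contourArea(c)>minA*16]
def fitbox(k,z,yaw0,n="top"):
    def res(p):
        Q=cv2.convexHull(proj(n,boxpts(p,z)).astype(np.float32));return np.array([cv2.pointPolygonTest(Q,(float(a),float(b)),True) for a,b in k])
    c=onz(n,[k.mean(0)],z+.045)[0]
    f=least_squares(res,[c[0],c[1],yaw0],x_scale=[.01,.01,.1],diff_step=1e-3,loss="soft_l1");return f.x,np.sqrt(np.mean(f.fun**2))
E
cat > f.py <<'E'
from h import *
t,s=[cv2.imread(f"pics/{n}1.png")[:,:,::-1] for n in("top","scene")]
m=copper(s)
for k in sorted(contours(t),key=lambda k:k[:,0].mean()):
    if not(220<k[:,0].mean()<380):continue
    x,r=fitbox(k,.018,YAW);o=f"{np.round(x,4)} rms {r:.2f} |"
    # scene: top edge of the near end tells the height; compare mask overlap at several z
    for z in(.008,.013,.018,.023,.028):
        x2,r2=fitbox(k,z,YAW)
        im=np.zeros(m.shape,np.uint8);cv2.fillConvexPoly(im,cv2.convexHull(proj("scene",boxpts(x2,z)).astype(np.float32)).round().astype(int),1)
        # visible mask pixels near: fraction outside the model
        b=cv2.dilate(im,np.ones((9,9)))>0;o+=f" {z}:{int((m&b&(im==0)).sum())}/{r2:.2f}"
    print(o)
E
python3 f.py
```

```text
[0.588  0.125  0.0913] rms 0.24 | 0.008:16/0.17 0.013:2/0.20 0.018:0/0.24 0.023:0/0.28 0.028:0/0.33
[0.5897 0.0293 0.0516] rms 0.22 | 0.008:17/0.17 0.013:0/0.19 0.018:0/0.22 0.023:0/0.26 0.028:0/0.30
[ 0.5954 -0.0677 -0.0237] rms 0.41 | 0.008:18/0.34 0.013:4/0.38 0.018:0/0.41 0.023:0/0.45 0.028:0/0.50
[ 0.5977 -0.1656 -0.0654] rms 0.79 | 0.008:16/0.72 0.013:3/0.75 0.018:0/0.79 0.023:0/0.83 0.028:0/0.87
```

```bash
cat > g.py <<'E'
from h import *
t=cv2.imread("pics/top1.png")[:,:,::-1]
S=5;a=np.clip(cv2.resize(t[200:262,225:380],None,fx=S,fy=S,interpolation=cv2.INTER_CUBIC)[:,:,::-1]*1.4,0,255).astype(np.uint8)
for k in contours(t):
    if not(220<k[:,0].mean()<380):continue
    x,r=fitbox(k,.018,YAW);P=(proj("top",boxpts(x,.018))-[225,200]+.5)*S
    cv2.polylines(a,[((k-[225,200]+.5)*S).astype(np.int32)],True,(0,255,0))
    for q in(P[:4],P[4:]):cv2.polylines(a,[q.astype(np.int32)],True,(255,0,0))
cv2.imwrite("pics/ov.png",a)
E
python3 g.py
```

```text
(no output)
```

View pics/ov.png

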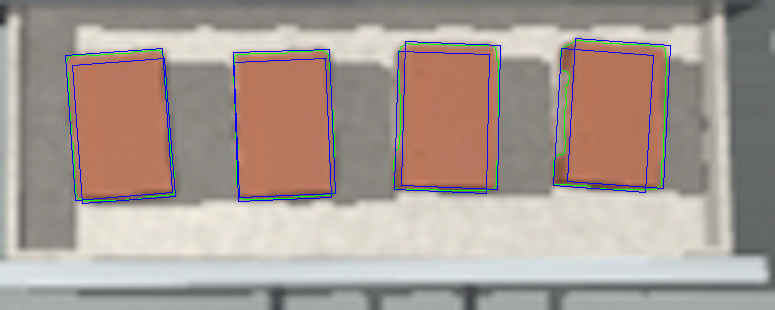

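The fitted outlines match the picture on all four cartons, so I'll do the first one.

```bash
cat >> h.py <<'E'
PL=np.array([.523,.3635,.0098]);PY=-.121
def mat(q): return R.from_quat(np.r_[q[1:],q[0]]).as_matrix()
def pick(c,yaw,z0,zt,sh,opening,force=40,hi=.2):
    """c: xy of thing, z0 its base; returns offset of its base centre in the tool frame"""
    u=np.array([np.cos(yaw),np.sin(yaw)]);t=np.array([*(np.array(c)-u*sh),zt]);up=t.copy();up[2]=hi
    bot.set_gripper(opening,force);q=best(up,yaw+np.pi/2);bot.move_pose(up,q)
    hit=bot.move_linear(t,speed=.12,until_force=8);g0=bot.read_position()
    bot.set_gripper(0,force);w=bot.read_gripper_width();g=np.array(bot.read_position());M=mat(bot.read_tool_rot())
    print("pick hit",hit,"err",np.round(g-t,4),"w",round(w,3),"F",round(bot.read_finger_force(),1))
    return M.T@(np.array([*c,z0])-g)
def place(off,target,yaw,lift,opening,hi):
    p=np.array(bot.read_position());bot.move_linear([*p[:2],lift],speed=.2)
    q=best([*target[:2],hi],yaw+np.pi/2);M=mat(q);t=np.array(target)-M@off
    bot.move_pose([*t[:2],hi],q)
    bot.move_linear(t+[0,0,.012],speed=.15);w=bot.read_gripper_width()
    hit=bot.move_linear(t-[0,0,.003],speed=.02,until_force=5);g=np.array(bot.read_position())
    print("place hit",hit,"err",np.round(g-t,4),"w",round(w,3))
    bot.set_gripper(opening);bot.move_linear([*g[:2],hi],speed=.2)
def stack(c,i):
    off=pick(c[:2],c[2],.018,.036,.008,.88);hi=.2 if i<2 else .28
    place(off,PL+[0,0,.05*i],PY,hi,.85,hi);print("t",bot.read_clock())
E
cat > k.py <<'E'
from h import *
stack([.588,.125,.0913],0)
bot.goto_joints([1.075, 0.326, -0.193, 1.052, 0, 1.437])
t=bot.camera("top");cv2.imwrite("pics/top2.png",t[:,:,::-1])
s=bot.camera("scene");cv2.imwrite("pics/scene2.png",s[:,:,::-1])
for k in contours(t):
    x=k[:,0].mean()
    if 140<x<380: print(fitbox(k,.018 if x>220 else .0098,YAW if x>220 else PY))
E
python3 k.py
```

```text
pick hit False err [0.0007 0.0001 0.0009] w 0.649 F 43.2
place hit True err [-0.0001 -0.      0.0002] w 0.647
t 21.1917
(array([ 0.52361898,  0.36528707, -0.12403738]), np.float64(1.1494766143752075))
(array([0.58987054, 0.02885402, 0.05384536]), np.float64(0.24009743222878757))
(array([ 0.59555904, -0.06764568, -0.02357647]), np.float64(0.4214978204755128))
(array([ 0.59787405, -0.1656888 , -0.06715903]), np.float64(0.7941677927017765))
```

```bash
cat > k2.py <<'E'
from h import *
stack([.5898,.029,.053],1)
stack([.5955,-.0677,-.0237],2)
bot.goto_joints([1.075, 0.326, -0.193, 1.052, 0, 1.437])
t=bot.camera("top");cv2.imwrite("pics/top3.png",t[:,:,::-1])
s=bot.camera("scene");cv2.imwrite("pics/scene3.png",s[:,:,::-1])
for k in contours(t):
    x=k[:,0].mean()
    if 220<x<380: print(fitbox(k,.018,YAW))
T=[cv2.resize(i[200:290,a:a+100],None,fx=4,fy=4,interpolation=cv2.INTER_CUBIC) for i,a in((t,120),(s[-20:] if 0 else s,340))]
cv2.imwrite("pics/st3.png",np.hstack(T)[:,:,::-1])
E
python3 k2.py
```

```text
pick hit False err [0.0007 0.     0.0009] w 0.649 F 43.6
place hit True err [-0.0001  0.0001  0.0002] w 0.644
t 31.6917
pick hit False err [ 0.0007 -0.0001  0.0009] w 0.65 F 43.6
place hit True err [-0.      0.0001  0.0002] w 0.65
t 41.2083
(array([ 0.59811069, -0.1658284 , -0.0604606 ]), np.float64(0.7916544086645665))
```

View pics/st3.png

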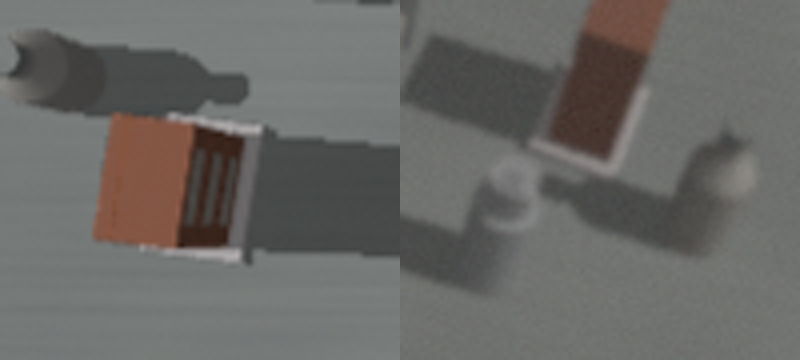

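The crops show three cartons in a straight, square column on the plate, with both bottles standing. Next is the fourth carton, then the jars.

```bash
cat > k3.py <<'E'
from h import *
stack([.598,-.1657,-.064],3)
bot.goto_joints([1.075, 0.326, -0.193, 1.052, 0, 1.437])
for n in("top","scene"):
    im=bot.camera(n);cv2.imwrite(f"pics/{n}4.png",im[:,:,::-1])
    print(n,find(n,"jar0",.3))
t=cv2.imread("pics/top4.png")[:,:,::-1];s=cv2.imread("pics/scene4.png")[:,:,::-1]
A=cv2.resize(t[190:310,120:460],None,fx=2.35,fy=2.35,interpolation=cv2.INTER_CUBIC)
B=cv2.resize(s[140:280,160:440],None,fx=2.1,fy=2.1,interpolation=cv2.INTER_CUBIC)
o=np.zeros((A.shape[0]+B.shape[0],A.shape[1],3),np.uint8);o[:A.shape[0]]=A;o[A.shape[0]:,:B.shape[1]]=B
cv2.imwrite("pics/v4.png",o[:,:,::-1]);print(o.shape)
# jars: grow bright blob in each
E
python3 k3.py
```

```text
pick hit False err [ 0.0007 -0.0001  0.0009] w 0.648 F 43.6
place hit True err [0.0003 0.0001 0.0002] w 0.651
t 53.0667
top [([404.0, 215.0, 22.0, 21.0], 0.9), ([385.0, 260.0, 24.0, 18.0], 0.8)]
scene [([172.0, 175.0, 19.0, 22.0], 0.83), ([204.0, 152.0, 16.0, 24.0], 0.57)]
(576, 799, 3)
```

View pics/v4.png

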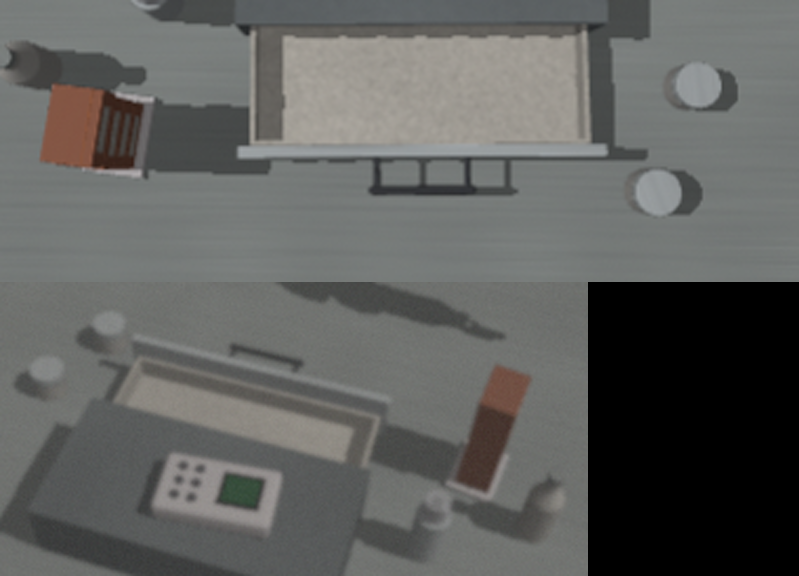

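The column of four stands square, the drawer is empty, and the near jar has been knocked aside. Its lid is now at about (400,272) in the top view and (212,158) in the scene view; the other is at (417,226) and (182,181).

```bash
cat >> h.py <<'E'
def lid(im,c):
    """centre of bright lid disc near pixel c in the top picture"""
    k=blob("top",im,[c[0]-12,c[1]-12,24,24],im[int(c[1])-2:int(c[1])+3,int(c[0])-2:int(c[0])+3].max(2).mean()*.93,0).astype(np.float32)
    (e,ax,an)=cv2.fitEllipse(cv2.convexHull(k));return np.array(e),np.array(ax)
E
cat > j.py <<'E'
from h import *
t=cv2.imread("pics/top4.png")[:,:,::-1]
for c,s in(([400,272],[212.4,158.1]),([417,226],[182.4,181])):
    e,ax=lid(t,c);P=onz("top",[e],.055)[0];print(e,ax,P,tri(s,e), proj("scene",P))
print("roof edge x",onz("top",[[300,200]],.105),"front",onz("top",[[300,252]],.095))
print([bot.solve_ik([.56,y,.2],down(np.pi/2)) is not None for y in(-.1,.06)])
E
python3 j.py
```

```text
[399.59402466 271.5241394 ] [18.36595535 19.16690636] [ 0.45674106 -0.31583485  0.055     ] (array([ 0.45640758, -0.31232413,  0.05957197]), np.float64(0.004058193377920392)) [[211.10838512 158.68074768]]
[416.72634888 225.55227661] [18.14016533 18.81803703] [ 0.5912437  -0.36986073  0.055     ] (array([ 0.59077207, -0.36815402,  0.05324219]), np.float64(0.0045426853275509285)) [[181.19516359 180.4573252 ]]
roof edge x [[ 0.65569201 -0.02181911  0.105     ]] front [[ 0.50939927 -0.02313425  0.095     ]]
[True, True]
```

```bash
cat > l.py <<'E'
from h import *
off=pick([.4567,-.3155],-np.pi/2,0,.016,0,.92)
place(off,[.572,.05,.018],0,.2,.85,.2)
t=bot.camera("top");cv2.imwrite("pics/top5.png",t[:,:,::-1]);b=find("top","jar0",.3);print(b)
e,ax=lid(t,[417,226]);P=onz("top",[e],.055)[0];print(e,ax,P)
if np.linalg.norm(P[:2]-[.5912,-.3699])<.004:
    off=pick([.5910,-.3695],-np.pi/2,0,.016,0,.92)
    place(off,[.572,-.11,.018],0,.2,.85,.2)
bot.goto_joints([1.075, 0.326, -0.193, 1.052, 0, 1.437])
for n in("top","scene"):
    im=bot.camera(n);cv2.imwrite(f"pics/{n}6.png",im[:,:,::-1]);print(n,find(n,"jar0",.3))
t=cv2.imread("pics/top6.png");A=cv2.resize(t[190:290,120:460],None,fx=2.35,fy=2.35,interpolation=cv2.INTER_CUBIC);cv2.imwrite("pics/v6.png",A)
print(bot.read_clock())
E
python3 l.py
```

```text
pick hit False err [ 0.0002 -0.0003  0.0008] w 0.668 F 42.4
place hit True err [0.0003 0.     0.0001] w 0.669
[([402.0, 216.0, 26.0, 21.0], 0.78), ([117.0, 209.0, 31.0, 20.0], 0.57)]
[416.4598999  217.00030518] [24.21520615 35.48788452] [ 0.61655528 -0.36982362  0.055     ]
top [([263.0, 218.0, 18.0, 20.0], 0.73)]
scene [([288.0, 197.0, 15.0, 26.0], 0.83), ([172.0, 174.0, 18.0, 24.0], 0.76)]
67.9583
```

View pics/v6.png

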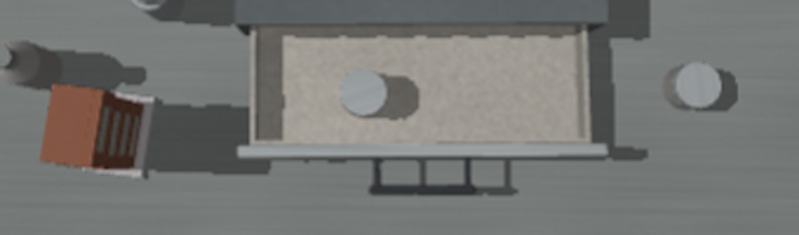

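The first jar stands upright in the drawer at (275,229). The second is still where it was, at (417,226); the lid fit was thrown off by the arm's shadow. I'll place it and close the drawer.

```bash
cat > m.py <<'E'
from h import *
off=pick([.5910,-.3695],-np.pi/2,0,.016,0,.92)
place(off,[.572,-.11,.018],0,.2,.85,.2)
tcp=np.array([.4555,-.0228,.0555]);up=tcp+[0,0,.145]
bot.set_gripper(.36,60);bot.move_pose(up,best(up,YAW))
t=bot.camera("top")
s=bot.camera("scene");cv2.imwrite("pics/s7.png",cv2.resize(s[140:280,160:440],None,fx=2.5,fy=2.5,interpolation=cv2.INTER_CUBIC)[:,:,::-1])
print(find("scene","jar0",.3),bot.read_clock())
E
python3 m.py
```

```text
pick hit False err [ 0.0004 -0.0004  0.0009] w 0.672 F 43.3
place hit True err [ 0.0002  0.0001 -0.    ] w 0.667
[([286.0, 199.0, 18.0, 24.0], 0.86), ([243.0, 188.0, 15.0, 21.0], 0.56), ([386.0, 182.0, 27.0, 31.0], 0.56)] 80.7833
```

View pics/s7.png

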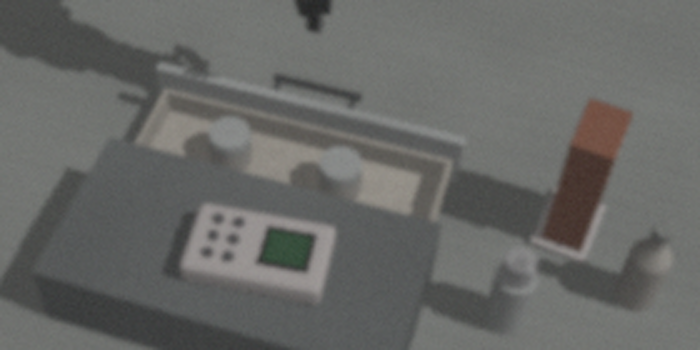

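Both jars stand upright in the drawer, the column is intact and nothing else has moved. The gripper is above the handle, so I'll close the drawer.

```bash
cat > n.py <<'E'
from h import *
tcp=np.array([.4555,-.0228,.0555])
print(bot.move_linear(tcp,speed=.12,until_force=8))
bot.set_gripper(0,60);print("w",bot.read_gripper_width())
p=np.array(bot.read_position())
print(bot.move_linear(p+U*.165,speed=.06,until_force=25),np.array(bot.read_position())-p)
q=np.array(bot.read_position())
print(bot.move_linear(q+U*.01,speed=.02,until_force=30),np.array(bot.read_position())-p)
bot.set_gripper(.36)
q=np.array(bot.read_position());bot.move_linear(q+[0,0,.15],speed=.15)
bot.goto_joints([1.075, 0.326, -0.193, 1.052, 0, 1.437])
for n in("top","scene"):cv2.imwrite(f"pics/{n}8.png",bot.camera(n)[:,:,::-1])
t=cv2.imread("pics/top8.png");cv2.imwrite("pics/v8.png",cv2.resize(t[110:290,110:440],None,fx=2.4,fy=2.4,interpolation=cv2.INTER_CUBIC))
print(bot.read_clock())
E
python3 n.py
```

```text
False
w 0.10386482520821287
True [1.43709998e-01 2.55197215e-03 3.45862731e-05]
True [1.43453752e-01 2.52636446e-03 3.79029041e-05]
89.325
```

View pics/v8.png

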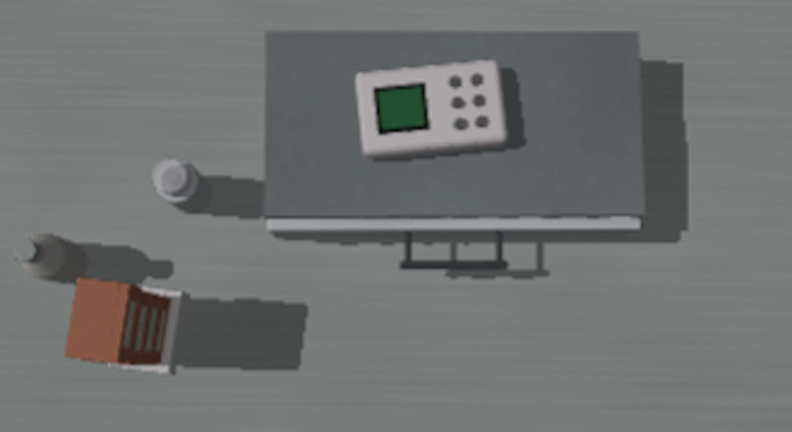

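The drawer looks shut and the column is intact. The stroke read 143.5 mm against the nominal 145, so I'll push the bar once more with shut fingers to be sure it is home.

```bash
cat > o.py <<'E'
from h import *
p=np.array([.555,-.021,.06]);up=p+[0,0,.13]
bot.set_gripper(0);bot.move_pose(up,best(up,YAW+np.pi/2));bot.move_linear(p,speed=.12)
print(bot.move_linear(p+U*.05,speed=.03,until_force=5));a=np.array(bot.read_position())
print(bot.move_linear(a+U*.015,speed=.01,until_force=35));b=np.array(bot.read_position());print(a,b-a,bot.read_ft_force())
bot.move_linear(p,speed=.08);bot.move_linear(up,speed=.15)
bot.goto_joints([1.075, 0.326, -0.193, 1.052, 0, 1.437])
t=bot.camera("top").max(2).astype(float);o=cv2.imread("pics/top8.png").max(2).astype(float)
for x in(240,350):print(o[196:212,x].astype(int),t[196:212,x].astype(int))
print(bot.read_clock())
E
python3 o.py
```

```text
True
True
[ 0.58322847 -0.0204622   0.0592084 ] [-0.00035914  0.00027202 -0.00153745] [-0.45776012  0.13952928  0.06978566]
[ 98  98  97  98  76 135 160 161 162 136  93  75  75  77 113 127] [ 98  98  98  97  76 135 159 161 162 136  93  74  74  77 111 128]
[100 100 101  83 106 144 157 160 160 115  74  74  74  76  78 112] [100 100 101  84 106 144 157 159 160 115  74  75  74  76  78 112]
99.2
```

```bash
python3 -c "
from cell import bot
print(bot.close_job())"
```

```text
the job is handed in; nothing more can be done
None
```

The job is handed in at about 99 s of the 192 s allowed: all four cartons are stacked square on the plate, both jars stand upright in the drawer, the drawer is shut against its stop (a second push did not move it), and the gauge and bottles were left where they were.

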